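# Roll a hexagonal test bar onto the bend supports, gauge face up

### The job

Lay the hexagonal bar across the two supports for the bend test: about centred, square against both end stops, clear of the loading table, with its scribed gauge-mark face on top. Roll it over flat by flat and push it along; do not pick it up. Leave the weights and the vial beside the fixture where they stand.

Things in the scene. Friction and masses are not known exactly. Their poses are not given: they have to be found in the camera images.
- bar_center (a point): Centre of the hexagonal aluminium bar: 36 mm across flats, 41.6 mm across corners, each flat 20.8 mm wide, 200 mm long. y runs along the bar; z points out of the one marked flat, which has a black scribed line along it and three short gauge marks across it; the other five flats are plain. Lying on a flat, the centre is 18 mm above the surface; a roll moves it 20.8 mm sideways.
- bend_rest: Bend-test fixture fixed to the worktop, 200 mm deep, 220 mm wide. Origin on the worktop; x points from the loading table to the end stops (away from the robot), y to the left, z up. Its near part is a flat grey loading table: x -120 to -30 mm, y -105 to 105 mm, top at z = 40 mm. All its surfaces are smooth.
- rest_seat (a point): Where the bar's centre is when it lies against both stops, midway: fixture x 39.2, y 0, z 58 mm, axes as the fixture. The two steel support rails, 24 mm wide, are centred at fixture y -70 and +70 mm, tops at z 40 mm, level with the table and joining it, x -30 to 80 mm. An end stop rises 30 mm at the far end of each, near face at x 60 mm. A probe stands between the rails, 5 mm below their tops.
- weight_large: Brass balance weight, 38 mm across, 62 mm high, standing right of the fixture; origin at the centre of its underside. Bystander.
- weight_small: Brass balance weight, 29 mm across, 48 mm high, standing right of the fixture; origin at the centre of its underside. Bystander.
- vial: Small capped plastic vial, 26 mm across, 58 mm high, standing left of the fixture; origin at the centre of its underside. Bystander.
- hex_bar: The same solid bar (same origin and axes), loose, 0.25 to 0.4 kg. It starts on the near part of the loading table, roughly along the fixture's y (within 0.1 rad), with the marked flat as the lower one on the robot's side: two rolls away from the robot, toward the supports, bring it on top.
There are look-alikes about, which are no part of the job. Of the things shaped like the hex_bar, the aluminium one is meant.

How it is judged:
At the end, for the whole second after the job is handed in: The bar rests across both support rails, still, its marked flat on top (within 0.08 rad), its centre within 5 mm of the seat toward the loading table, within 25 mm of the middle between the rails, square to the rails within 0.05 rad (angle between bar_center's own z axis and vertical below 0.08 rad and x of bar_center in the frame of rest_seat between -0.005 and 0.004 m and y of bar_center in the frame of rest_seat between -0.025 and 0.025 m and z of bar_center in the frame of rest_seat between -0.004 and 0.004 m and angle between the y axis of bar_center and the y axis of rest_seat, either way round below 0.05 rad and linear speed of hex_bar below 0.02 m/s); the robot touches nothing.
It fails at once if the bar is lifted: its centre rises more than 25 mm above its seated height (z of bar_center in the frame of rest_seat above 0.025 m).
It fails at once if a weight or the vial is moved more than 20 mm (distance of any of weight_large, weight_small, vial from where it was at the start of the episode above 0.02 m).
It also fails if it takes over 43 s, if anything falls off the work surface, if the arm or the gripper's body presses on something with over 40 N, if the wrist force passes 120 N, or if a joint passes its speed limit or range.

### The arm

A 6-joint arm with a two-finger parallel gripper is mounted at the origin on a cart in front of the work surface, level with it; the furniture and walls round the work are solid. World frame = base frame: x ahead of the robot, y to its left, z up, the work surface at z = 0. Lengths are in m, angles in rad, forces in N, time in s.
With the tool pointing down it reaches from about 0.3 to 0.875 m from the base axis. Payload 6.4 kg.
Tool frame: the origin (TCP) lies midway between the tips of the shut fingers; the grasp point (between the pads) lies 19 mm behind it; x points along the fingers, y is the direction in which the jaws open and shut, and the axes are right-handed (so a half turn about x gives the same grasp; the last joint's range is limited). The gripper opens to 85 mm and grips with 20 to 120 N. Pads are 22 mm wide; open, the fingers measure 114 mm over their backs; the gripper's body (76 mm by 85 mm) begins 54 mm behind the grasp point. The pads swing forward as they close: fully open they stand 13 mm farther back than shut.
Start: joints at [-1.541, 0.181, 1.607, -0, 1.354, -0.206], TCP at [0.134, -0.559, 0.231] pointing down, gripper open.
Joint ranges: [-2.99, 2.99], [-0.89, 2.07], [0.3, 2.58], [-1.14, 4.28], [0, 2.63], [-3.12, 3.12]. Speed limits (rad/s): [2.57, 2.57, 3.01, 3.14, 3.14, 3.14].

### API

Orientations are given as a unit quaternion [w, x, y, z].
In Python, from bench import ctrl gives the robot as it stands.
- The arm moves only by the tool step_arm, never from a script. Its argument "motion" is a list of rows, each a list of 7 numbers: the shift along the tool's x, y, z in mm, then the turn, a rotation vector about the tool's x, y, z in degrees, then the closure in counts, from 0 (fully open) to 255 (shut). In form: [[tx, ty, tz, rx, ry, rz, hand], ...]. A call has 1 to 10 rows; each row is the pose to reach, as a shift and turn from the pose commanded when the call began, along the tool's axes at that moment; what a row does not reach only later rows make up. A row lasts 1/8 s, in which the tool goes at most 62.5 mm and 10.7 degrees, less where a joint would pass 70% of its speed; a pose out of reach is approached as far as the arm can. A call with a gripper value outside its range is refused whole. The fingers move at their own pace and stop on an object; the grip force is fixed at half the most. Time passes only in rows, so rows that repeat a pose let the fingers close. It gives the time, the measured TCP pose, the force and the opening at its end, in the units of the state.
- ctrl.get_obs(): the state, without advancing time (a new reading comes with each control period).
- ctrl.camera(name): name is "side" or "top" or "wrist"; returns (picture, depth): 480x640x3 uint8, red, green, blue; 480x640 float32, m along the optical axis (not along the pixel's ray), 0 where there is no reading.
- ctrl.camera_info(name): a dict with "fx", "fy", "cx", "cy" (pixels), "dist_coeffs" ([k1, k2, p1, p2, k3] as OpenCV has them; the pictures are not rectified), "T" (4x4, takes a point from camera to world coordinates); the wrist camera has in their place "hand_eye" (4x4, takes a point from camera to tool coordinates, whose origin is the TCP and whose axes are the tool frame's). Camera axes: x right, y down, z forward; pixel columns grow to the right and rows downward; lengths in m; the calibration is good to about 2 mm. A picture is of the moment at which its call begins: read the wrist's pose just before it. camera_info takes no time and is no camera call.
- ctrl.hand_in(): hands the job in, once; it reports no verdict.
The state is a dict: "time_s": time; "q": joint angles; "dq": joint speeds; "joint_efforts": joint torques, N m; "eef_pos": TCP position; "eef_rot": TCP orientation; "wrist_force": force on the tool from outside, world axes, zero at the start; "torque": the same for the moment, N m; "opening": opening from 0.0 (shut) to 1.0 (fully open).
Only numpy, scipy, OpenCV 4.12 (cv2) and the standard library are available. Lean on these libraries where they do the work, as an engineer would, in place of code of your own. Each camera call takes 0.05 s, during which the arm holds its last target. There are 200 camera calls.

## Working session

There is one attempt and no reset: what is moved stays moved. The work goes in short steps, Python scripts to look and compute and a tool call to move; the robot and the scene stay as the last step left them, time stands still between calls to the robot, and variables do not carry over. Pictures are saved under pics/ and viewed, about 8 in all and at most 12, crops included, and the job is handed in when it is done.

Besides the shell and the picture viewer there is one more tool, called after "Emit:" as name([rows], argument=value, ...), one row to a line, values as JSON. step_arm: Moves the arm, as the interface text tells. Its arguments: {"type":"object","properties":{"motion":{"type":"array","items":{"type":"array","items":{"type":"number"}}}},"required":["motion"]}

```bash
ls; mkdir -p pics; cat > h.py <<'E'
import numpy as np, cv2
from scipy.spatial.transform import Rotation as R
from bench import ctrl
def T_cam(name,obs=None):
    i=ctrl.camera_info(name)
    if name!='wrist': return np.array(i['T'])
    o=obs or ctrl.get_obs(); T=np.eye(4); q=o['eef_rot']
    T[:3,:3]=R.from_quat([q[1],q[2],q[3],q[0]]).as_matrix(); T[:3,3]=o['eef_pos']
    return T@np.array(i['hand_eye'])
def shot(name,fn):
    o=ctrl.get_obs(); T=T_cam(name,o); im,d=ctrl.camera(name)
    cv2.imwrite('pics/'+fn+'.png',im[:,:,::-1]); np.savez('pics/'+fn+'.npz',im=im,d=d,T=T); return im,d,T
def K(name):
    i=ctrl.camera_info(name); return np.array([[i['fx'],0,i['cx']],[0,i['fy'],i['cy']],[0,0,1.]]),np.array(i['dist_coeffs'],float)
def cloud(name,d,T):
    k,dc=K(name); v,u=np.mgrid[:480,:640]
    n=cv2.undistortPoints(np.stack([u.ravel(),v.ravel()],1).astype(np.float64)[:,None],k,dc)[:,0]
    z=d.ravel(); P=np.c_[n*z[:,None],z]; W=P@T[:3,:3].T+T[:3,3]; W[z==0]=np.nan
    return W.reshape(480,640,3)
def rayz(name,T,uv,z):
    k,dc=K(name); n=cv2.undistortPoints(np.array(uv,float).reshape(-1,1,2),k,dc)[:,0]
    r=np.c_[n,np.ones(len(n))]@T[:3,:3].T; c=T[:3,3]
    return c+r*((z-c[2])/r[:,2])[:,None]
def proj(name,T,P):
    k,dc=K(name); Ti=np.linalg.inv(T); 
    return cv2.projectPoints(np.array(P,float).reshape(-1,1,3),cv2.Rodrigues(Ti[:3,:3])[0],Ti[:3,3],k,dc)[0][:,0]
E
python3 - <<'E'
from h import *
o=ctrl.get_obs(); print(o['time_s'],o['eef_pos'],o['eef_rot'],o['opening'],o['wrist_force'])
for n in ('top','side'):
    im,d,T=shot(n,n+'0'); print(n,np.round(T,3).tolist(), (d>0).mean())
E
```

```text
pics
0.0 [ 0.13434283 -0.55850543  0.23036711] [ 0.08255681  0.7022508   0.08381944 -0.70214135] 1.00271858803262 [ 0.21879049 -0.18539038  0.4378635 ]
top [[-0.022, -0.997, 0.068, 0.486], [-1.0, 0.023, 0.021, 0.105], [-0.022, -0.068, -0.997, 0.944], [0.0, 0.0, 0.0, 1.0]] 0.9958658854166667
side [[0.999, 0.014, -0.04, 0.594], [0.041, -0.517, 0.855, -0.672], [-0.009, -0.856, -0.517, 0.537], [0.0, 0.0, 0.0, 1.0]] 0.99587890625
```

View pics/top0.png

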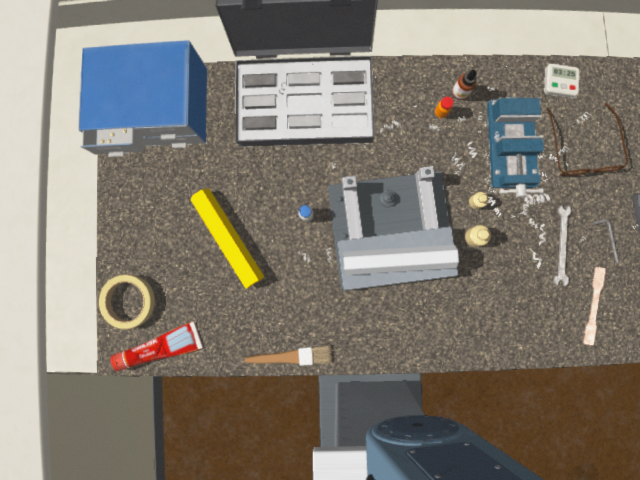

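View pics/side0.png

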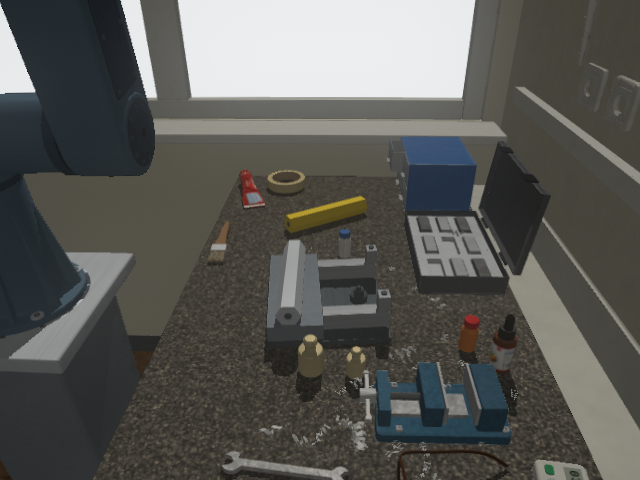

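Top view: fixture around (395,230), with the aluminium bar on the loading table around (400,260). Stops are at (349,183) and (427,173), the vial at (305,212), the weights at (478,236) and (480,200), and the yellow look-alike on the left at (228,238). The side view agrees. Next I measure with depth.

```bash
python3 - <<'E'
from h import *
for n in ('top','side'):
    f=np.load(f'pics/{n}0.npz'); W=cloud(n,f['d'],f['T']); P=W.reshape(-1,3)
    ok=np.isfinite(P[:,0])&(P[:,0]>.25)&(P[:,0]<.75)&(abs(P[:,1]-.0)<.25)
    P=P[ok]
    t=P[(P[:,2]<.02)]; print(n,'worktop z',np.median(t[:,2]))
    Q=P[(P[:,2]>.03)&(P[:,2]<.09)]
    g=np.zeros((250,250),np.uint8); ij=((Q[:,:2]-[.25,-.25])/.002).astype(int); g[np.clip(ij[:,0],0,249),np.clip(ij[:,1],0,249)]=1
    g=cv2.morphologyEx(g,cv2.MORPH_CLOSE,np.ones((3,3)))
    k,L,s,c=cv2.connectedComponentsWithStats(g)
    for m in range(1,k):
        if s[m,4]>20:
            lab=L[np.clip(ij[:,0],0,249),np.clip(ij[:,1],0,249)]==m
            q=Q[lab]; print(m,s[m,4],q.mean(0).round(3),'z',np.percentile(q[:,2],[5,50,95,99]).round(4),'rect',cv2.minAreaRect((q[:,:2]*1000).astype(np.float32)))
    # high bits
    for lo,hi in ((.063,.0735),(.0735,.085),(.034,.046)):
        q=Q[(Q[:,2]>lo)&(Q[:,2]<hi)]
        print(lo,len(q),q[:,:].mean(0).round(4),'rect',cv2.minAreaRect((q[:,:2]*1000).astype(np.float32)) )
    np.save(f'pics/Q{n}.npy',Q)
E
python3 - <<'E'
import sys; sys.path.insert(0,'.')
import numpy as np,cv2
# height maps from both views, x up
ims=[]
for n in('top','side'):
    Q=np.load(f'pics/Q{n}.npy'); g=np.zeros((400,400),np.float32)
    ij=((Q[:,:2]-[.3,-.15])/.001).astype(int); m=(ij>=0).all(1)&(ij<400).all(1)
    g[ij[m,0],ij[m,1]]=Q[m,2]; ims.append(cv2.applyColorMap((g/.09*255).astype(np.uint8),cv2.COLORMAP_JET)[::-1,::-1])
cv2.imwrite('pics/hm.png',np.hstack(ims))
E
```

```text
top worktop z -0.00016832033250591127
1 6076 [ 0.536 -0.002  0.052] z [0.0372 0.0411 0.0766 0.0779] rect ((567.2721557617188, -0.2358245849609375), (199.92266845703125, 210.40435791015625), 5.827046871185303)
3 279 [ 0.549 -0.155  0.046] z [0.0352 0.0413 0.0626 0.0638] rect ((549.9398193359375, -158.67477416992188), (38.569129943847656, 35.666446685791016), 71.27200317382812)
4 125 [0.599 0.16  0.052] z [0.0358 0.0566 0.0591 0.0604] rect ((599.0965576171875, 160.3871612548828), (24.09743881225586, 22.722599029541016), 86.81582641601562)
5 148 [ 0.617 -0.163  0.038] z [0.0303 0.0332 0.049  0.0503] rect ((617.568115234375, -164.06875610351562), (26.49419593811035, 28.131765365600586), 0.09154382348060608)
7 838 [ 0.682 -0.225  0.05 ] z [0.0355 0.0495 0.063  0.0647] rect ((675.3480834960938, -224.01931762695312), (51.32319641113281, 108.27257537841797), 89.59623718261719)
8 557 [0.738 0.139 0.037] z [0.0302 0.0376 0.0436 0.0448] rect ((742.3781127929688, 141.02764892578125), (217.59774780273438, 15.090856552124023), 89.85580444335938)
0.063 1199 [ 0.5549 -0.0137  0.0686] rect ((593.3589
[... 1148 characters left out ...]
rect ((674.7504272460938, -224.75787353515625), (51.0472526550293, 106.94864654541016), 89.36302947998047)
8 155 [0.738 0.108 0.038] z [0.0313 0.0385 0.0425 0.0431] rect ((739.38330078125, 135.53192138671875), (13.256956100463867, 217.1233673095703), 1.9720968008041382)
0.063 891 [ 0.567  -0.0413  0.0678] rect ((593.6497192382812, -81.31268310546875), (202.0797576904297, 385.53509521484375), 13.22098159790039)
0.0735 934 [ 0.5089 -0.0186  0.0754] rect ((508.2281799316406, -6.774620056152344), (24.156431198120117, 204.60818481445312), 2.364396095275879)
0.034 4642 [ 0.5713 -0.0536  0.0396] rect ((606.7119140625, -8.199234008789062), (288.28009033203125, 491.40313720703125), 2.752549886703491)
```

View pics/hm.png

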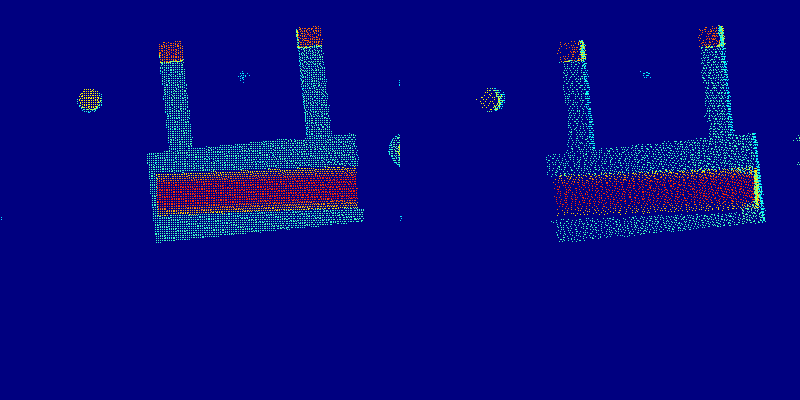

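The fixture origin comes out near (0.587, 0.002) with yaw +5.85°, so the seat is about (0.626, 0.006). The bar centre is about (0.5085, -0.0065), yaw +2.4°, top at z = 76 mm. Both views agree with the stated sizes. 

Plan: tilt the jaws over the bar as a loose cage, roll it twice, then push it with two fingers.

```bash
cat >> h.py <<'E'
FO=np.array([.587,.002]); FY=np.radians(5.85)
def fix(fx,fy): # fixture -> world xy
    c,s=np.cos(FY),np.sin(FY); return FO+np.array([c*fx-s*fy,s*fx+c*fy])
def unfix(p):
    c,s=np.cos(FY),np.sin(FY); d=np.array(p)[:2]-FO; return np.array([c*d[0]+s*d[1],-s*d[0]+c*d[1]])
def Rtool(yaw,tilt,ysign=1,along=False):
    # tool x down; tilt deg>0: body on the near side. yaw deg. jaws across bar (tool y = ysign*x_fixture) or along it
    a=np.radians(tilt); X=np.array([np.sin(a),0,-np.cos(a)])
    Y=ysign*(np.array([0,1.,0]) if along else np.array([np.cos(a),0,np.sin(a)]))
    return R.from_euler('z',yaw,degrees=True)*R.from_matrix(np.c_[X,Y,np.cross(X,Y)])
def cur():
    o=ctrl.get_obs(); q=o['eef_rot']; return np.array(o['eef_pos']),R.from_quat([q[1],q[2],q[3],q[0]]),o
def rel(p,Rt,start=None):
    p0,R0=start or cur()[:2]; return np.r_[R0.inv().apply(np.array(p)-p0)*1000,(R0.inv()*Rt).as_rotvec(degrees=True)].round(1).tolist()
E
python3 - <<'E'
from h import *
p,R0,o=cur(); print(R0.as_matrix().round(2).tolist())
p1=np.r_[fix(-79,0)/1 if 0 else [.50,-.01],.26]
R1=R.from_euler('z',1.52)*R0; print(R1.as_matrix().round(2).tolist())
for al in (0,1):
  for s in (1,-1):
    Rt=Rtool(2.5,0,s,al); print(al,s,rel(p1,Rt), 'turn beyond base', (R1.inv()*Rt).as_rotvec(degrees=True).round(1))
E
```

```text
[[-0.0, 0.23, -0.97], [0.0, -0.97, -0.23], [-1.0, -0.0, -0.0]]
[[-0.0, 0.98, 0.18], [0.0, 0.18, -0.98], [-1.0, -0.0, -0.0]]
0 1 [-28.7, -448.0, -483.7, -79.0, -0.1, 0.1] turn beyond base [ 8.1 -0.   0.1]
0 -1 [-28.7, -448.0, -483.7, 101.0, 0.1, 0.1] turn beyond base [-1.719e+02 -1.000e-01 -0.000e+00]
1 1 [-28.7, -448.0, -483.7, -169.0, -0.1, -0.0] turn beyond base [-81.9  -0.1   0.1]
1 -1 [-28.7, -448.0, -483.7, 11.0, -0.0, 0.1] turn beyond base [98.1  0.1  0.1]
```

Emit:
step_arm([
  [-29, -448, -484, -79, 0, 0, 60],
  [-29, -448, -484, -79, 0, 0, 60],
  [-29, -448, -484, -79, 0, 0, 60],
  [-29, -448, -484, -79, 0, 0, 60],
  [-29, -448, -484, -79, 0, 0, 60],
  [-29, -448, -484, -79, 0, 0, 60],
  [-29, -448, -484, -79, 0, 0, 60],
  [-29, -448, -484, -79, 0, 0, 60],
  [-29, -448, -484, -79, 0, 0, 60],
  [-29, -448, -484, -79, 0, 0, 60],
])

```text
time_s: 1.35
eef_pos: [0.4815, -0.0376, 0.2588]
eef_rot: [0.511, 0.489, 0.511, -0.489]
wrist_force: [0.6, -0.4, 0.9]
opening: 0.761
```

```bash
python3 - <<'E'
from h import *
p,R0,o=cur(); print(p,o['opening'],o['time_s'], rel([.5,-.01,.26],Rtool(2.5,0)))
im,d,T=shot('wrist','w1')
W=cloud('wrist',d,T); P=W[np.isfinite(W[...,0])]
P=P[(P[:,0]<.75)&(abs(P[:,1])<.13)]
print((d==0).mean(), len(P), np.percentile(P[:,2],[5,50,95]))
q=P[(P[:,2]>.0735)&(P[:,2]<.08)&(P[:,0]<.56)]; print('bar',len(q),q.mean(0),cv2.minAreaRect((q[:,:2]*1000).astype(np.float32)))
E
```

```text
[ 0.48154    -0.03761252  0.25879478] 0.7608004738730562 1.35 [-1.2, 19.7, -26.8, 0.0, 0.0, -0.0]
0.003955078125 194134 [-0.17699996  0.01060031  0.34367577]
bar 6635 [0.5067667  0.00433573 0.07612299] ((507.1700744628906, -4.6903533935546875), (25.655254364013672, 200.19912719726562), 2.248904228210449)
```

View pics/w1.png

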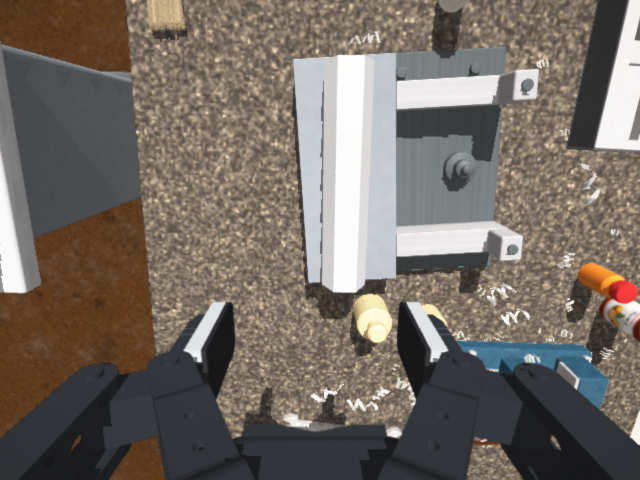

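Wrist view shows the bar on the table at (348,175) and the open jaws. It gives the bar at (0.507, -0.005), yaw 2.3°, top at 76 mm, in agreement with the fixed cameras. Now I plan the caged roll.

```bash
cat >> h.py <<'E'
def bp(C,yaw,dx,dz): # C offset in the bar's cross plane (mm)
    y=np.radians(yaw); return np.array(C)+np.array([np.cos(y)*dx,np.sin(y)*dx,dz])/1000
def tcp(C,yaw,tilt,t):
    a=np.radians(tilt); return bp(C,yaw,np.sin(a)*t,-np.cos(a)*t)
def roll(C,yaw,th0,th1,t,n,lag=3,up=0.5):
    Ry0=Rtool(yaw,th0); st=(tcp(C,yaw,th0,t),Ry0); out=[]
    for th in np.linspace(th0,th1,n+1)[1:]:
        f=np.clip(30-th-lag,0,60); f=np.radians(f); c,s=np.cos(f),np.sin(f)
        x,z=-10.392,18; C2=bp(C,yaw,10.392+c*x+s*z,-18-s*x+c*z+up)
        out.append(rel(tcp(C2,yaw,th,t),Rtool(yaw,th),st))
    return out
E
python3 - <<'E'
from h import *
C=[.5075,-.005,.058];y=2.4
print(rel(tcp(C,y,25,-70),Rtool(y,25)))
for r in roll(C,y,25,-25,3,10): print(r)
E
```

```text
[137.8, -5.6, -24.9, 0.3, -0.3, 24.8]
[-0.5, 2.5, 0.0, 0.0, 0.0, -5.0]
[-0.4, 4.0, 0.0, 0.0, 0.0, -10.0]
[-0.2, 5.6, 0.0, 0.0, 0.0, -15.0]
[0.2, 7.1, 0.0, 0.0, 0.0, -20.0]
[0.7, 8.5, 0.0, 0.0, 0.0, -25.0]
[1.3, 10.0, 0.0, 0.0, 0.0, -30.0]
[2.1, 11.3, 0.0, 0.0, 0.0, -35.0]
[3.0, 12.6, 0.0, 0.0, 0.0, -40.0]
[3.9, 13.8, 0.0, 0.0, 0.0, -45.0]
[5.0, 14.9, 0.0, 0.0, 0.0, -50.0]
```

Emit:
step_arm([
  [50, -5, -25, 0, 0, 12, 105],
  [100, -5, -25, 0, 0, 20, 105],
  [138, -5.6, -25, 0.3, -0.3, 24.8, 105],
  [138, -5.6, -25, 0.3, -0.3, 24.8, 105],
  [138, -5.6, -25, 0.3, -0.3, 24.8, 105],
])

```text
time_s: 2.02
eef_pos: [0.4759, -0.0158, 0.1229]
eef_rot: [0.604, 0.587, 0.391, -0.37]
wrist_force: [0.3, -0.5, 0.4]
opening: 0.588
```

```bash
python3 - <<'E'
from h import *
C=[.5075,-.005,.058];y=2.4
p,R0,o=cur(); print(o['opening'],rel(tcp(C,y,25,3),Rtool(y,25)))
im,d,T=shot('wrist','w2')
W=cloud('wrist',d,T); P=W[np.isfinite(W[...,0])]
q=P[(P[:,2]>.0735)&(P[:,2]<.08)&(P[:,0]<.56)&(P[:,0]>.47)&(abs(P[:,1])<.12)]; print('bar',len(q),q.mean(0),cv2.minAreaRect((q[:,:2]*1000).astype(np.float32)))
E
```

```text
0.5882972129425611 [75.3, 1.7, -9.9, -0.1, 0.4, 0.1]
bar 13724 [0.50526679 0.00904502 0.07607509] ((506.284912109375, -5.103889465332031), (24.489839553833008, 200.84339904785156), 2.2537124156951904)
```

View pics/w2.png

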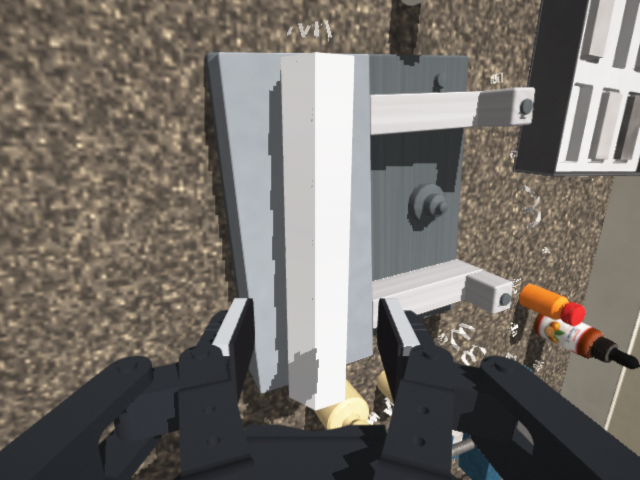

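The jaws, at (235,330) and (398,330), are well centred either side of the bar at (318,230). I'll descend and close to the cage width.

Emit:
step_arm([
  [20, 1, -10, 0, 0.4, 0, 105],
  [45, 1, -10, 0, 0.4, 0, 105],
  [65, 1, -10, 0, 0.4, 0, 105],
  [75, 1, -10, 0, 0.4, 0, 105],
  [75, 1, -10, 0, 0.4, 0, 105],
  [75, 1, -10, 0, 0.4, 0, 140],
  [75, 1, -10, 0, 0.4, 0, 140],
  [75, 1, -10, 0, 0.4, 0, 140],
])

```text
time_s: 3.08
eef_pos: [0.5073, -0.0044, 0.0544]
eef_rot: [0.603, 0.589, 0.392, -0.368]
wrist_force: [2.5, -0.3, 4.4]
opening: 0.455
```

```bash
python3 - <<'E'
from h import *
p,R0,o=cur(); print(rel(tcp([.507,-.005,.058],2.4,25,3),Rtool(2.4,25)))
shot('side','s2'); im=cv2.imread('pics/s2.png')[220:380,200:440]; cv2.imwrite('pics/s2c.png',cv2.resize(im,None,fx=3.3,fy=3.3,interpolation=cv2.INTER_CUBIC))
E
```

```text
[-0.4, 1.2, 0.5, -0.1, -0.0, 0.0]
```

View pics/s2c.png

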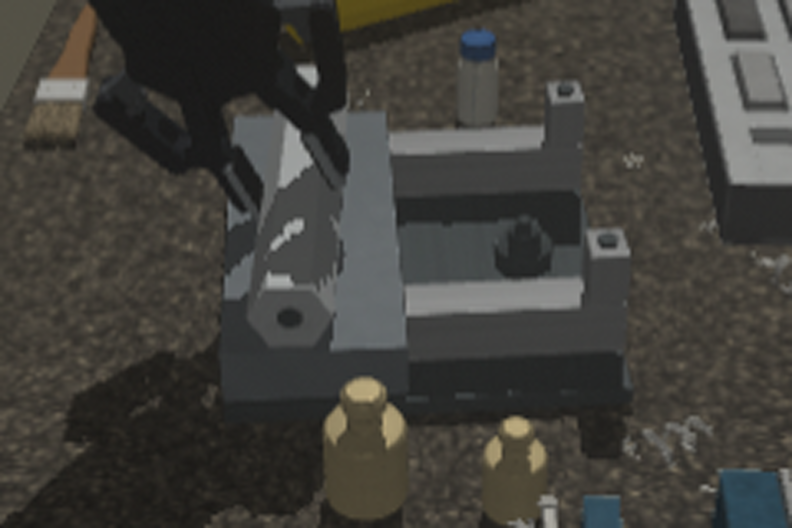

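The jaws straddle the bar, with the near finger behind it at (245,190) and the far one at (328,155). Now the first roll.

Emit:
step_arm([
  [-0.5, 2.5, 0, 0, 0, -5, 140],
  [-0.4, 4, 0, 0, 0, -10, 140],
  [-0.2, 5.6, 0, 0, 0, -15, 140],
  [0.2, 7.1, 0, 0, 0, -20, 140],
  [0.7, 8.5, 0, 0, 0, -25, 140],
  [1.3, 10, 0, 0, 0, -30, 140],
  [2.1, 11.3, 0, 0, 0, -35, 140],
  [3, 12.6, 0, 0, 0, -40, 140],
  [3.9, 13.8, 0, 0, 0, -45, 140],
  [5, 14.9, 0, 0, 0, -50, 140],
])

```text
time_s: 4.38
eef_pos: [0.5211, -0.0034, 0.0545]
eef_rot: [0.389, 0.366, 0.606, -0.589]
wrist_force: [1.5, -0.5, -1.8]
opening: 0.448
```

```bash
python3 - <<'E'
from h import *
p,R0,o=cur(); print(o['opening'],(R0.as_matrix()).round(2).tolist())
shot('side','s3'); im=cv2.imread('pics/s3.png')[220:380,200:440]; cv2.imwrite('pics/s3c.png',cv2.resize(im,None,fx=3.3,fy=3.3,interpolation=cv2.INTER_CUBIC))
E
```

```text
0.4477839458263479 [[-0.43, 0.9, 0.04], [-0.02, 0.04, -1.0], [-0.9, -0.43, -0.0]]
```

View pics/s3c.png

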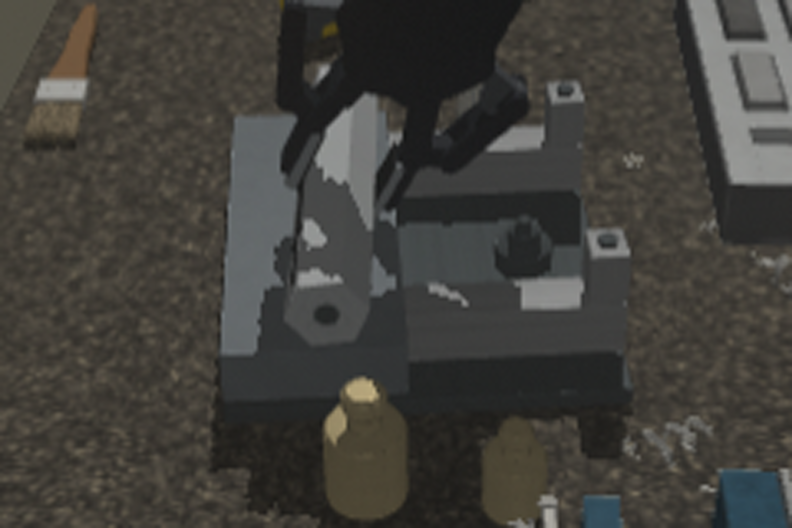

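The bar has rolled, moving to (325,315), and is nearly on its next flat. I'll open, back out and look.

Emit:
step_arm([
  [0, 0, 0, 0, 0, 0, 105],
  [0, 0, 0, 0, 0, 0, 105],
  [0, 0, 0, 0, 0, 0, 105],
  [-30, 0, 0, 0, 0, 0, 105],
  [-75, 0, 0, 0, 0, 0, 105],
  [-90, 0, 0, 0, 0, 10, 105],
  [-90, 0, 0, 0, 0, 20, 105],
  [-90, 0, 0, 0, 0, 25, 105],
  [-90, 0, 0, 0, 0, 25, 105],
])

```text
time_s: 5.55
eef_pos: [0.5587, -0.0019, 0.1371]
eef_rot: [0.509, 0.49, 0.511, -0.49]
wrist_force: [0.9, -0.1, 0.3]
opening: 0.585
```

```bash
cat > look.py <<'E'
from h import *
import sys
def barfit(W,x0=.45,x1=.62):
    P=W[np.isfinite(W[...,0])]
    q=P[(P[:,2]>.0725)&(P[:,2]<.08)&(P[:,0]<x1)&(P[:,0]>x0)&(abs(P[:,1])<.12)]
    r=cv2.minAreaRect((q[:,:2]*1000).astype(np.float32)); c=np.array(r[0])/1000
    print('bar n',len(q),'medz',np.median(q[:,2]).round(4),'rect',r,'fixture mm',(unfix(c)*1000).round(1))
if __name__=='__main__':
    fn=sys.argv[1]; p,R0,o=cur(); print(o['time_s'],p.round(4),(R0.as_matrix()[:,0]).round(3))
    for n in ('wrist','top','side'):
        im,d,T=shot(n,fn+n[0]); print(n); barfit(cloud(n,d,T),*map(float,sys.argv[2:]))
E
python3 look.py a
```

```text
5.55 [ 0.5587 -0.0019  0.1371] [-0.003  0.002 -1.   ]
wrist
bar n 14095 medz 0.0762 rect ((527.3623657226562, -4.212806701660156), (27.115957260131836, 200.9650421142578), 2.1595277786254883) fixture mm [-60.   -0.1]
top
bar n 841 medz 0.0754 rect ((528.75537109375, -5.9010467529296875), (26.76742172241211, 200.08255004882812), 2.196462631225586) fixture mm [-58.7  -1.9]
side
bar n 973 medz 0.0754 rect ((528.3489990234375, -5.76409912109375), (24.863170623779297, 204.09898376464844), 1.9177292585372925) fixture mm [-59.1  -1.7]
```

View pics/aw.png

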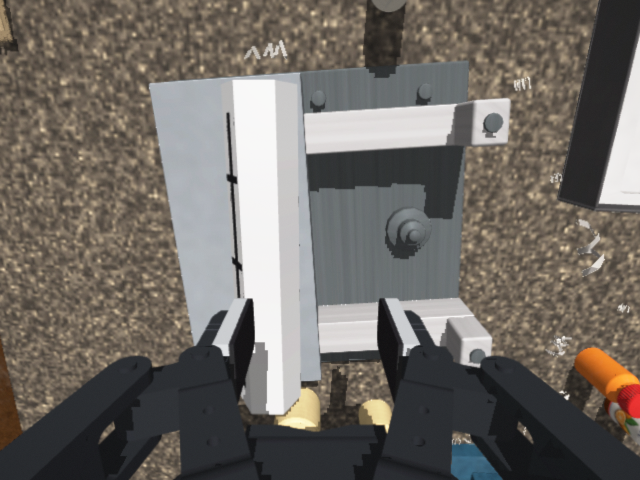

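The marked line shows on the near upper flat at (235,210), as expected. The bar is flat at (0.528, -0.005), yaw 2.1°. Now the second roll, done the same way.

```bash
python3 - <<'E'
from h import *
C=[.528,-.005,.058];y=2.2
p,R0,o=cur(); print(rel(tcp(C,y,25,-70),Rtool(y,25)))
print(rel(tcp(C,y,25,3),Rtool(y,25),(tcp(C,y,25,-70),Rtool(y,25))))
E
```

```text
[15.4, -62.1, 1.5, 0.1, -0.1, 25.2]
[73.0, 0.0, -0.0, 0.0, 0.0, 0.0]
```

Emit:
step_arm([
  [0, -25, 1.5, 0, 0, 9, 105],
  [5, -45, 1.5, 0, 0, 18, 105],
  [15, -62, 1.5, 0, 0, 25.2, 105],
  [15, -62, 1.5, 0, 0, 25.2, 105],
  [15, -62, 1.5, 0, 0, 25.2, 105],
])

```text
time_s: 6.32
eef_pos: [0.4998, -0.0067, 0.1226]
eef_rot: [0.604, 0.589, 0.392, -0.367]
wrist_force: [0.1, 0.0, 0.3]
opening: 0.59
```

```bash
python3 - <<'E'
from h import *
C=[.528,-.005,.058];y=2.2
print(rel(tcp(C,y,25,3),Rtool(y,25)))
E
```

```text
[73.5, -1.8, -0.4, 0.1, -0.1, -0.0]
```

Emit:
step_arm([
  [20, -1.5, 0, 0, 0, 0, 105],
  [45, -1.5, 0, 0, 0, 0, 105],
  [65, -1.5, 0, 0, 0, 0, 105],
  [73, -1.5, 0, 0, 0, 0, 105],
  [73, -1.5, 0, 0, 0, 0, 105],
  [73, -1.5, 0, 0, 0, 0, 140],
  [73, -1.5, 0, 0, 0, 0, 140],
  [73, -1.5, 0, 0, 0, 0, 140],
])

```text
time_s: 7.32
eef_pos: [0.5278, -0.0047, 0.0552]
eef_rot: [0.604, 0.589, 0.392, -0.367]
wrist_force: [-0.5, -0.5, -1.4]
opening: 0.451
```

Emit:
step_arm([
  [-0.5, 2.5, 0, 0, 0, -5, 140],
  [-0.4, 4, 0, 0, 0, -10, 140],
  [-0.2, 5.6, 0, 0, 0, -15, 140],
  [0.2, 7.1, 0, 0, 0, -20, 140],
  [0.7, 8.5, 0, 0, 0, -25, 140],
  [1.3, 10, 0, 0, 0, -30, 140],
  [2.1, 11.3, 0, 0, 0, -35, 140],
  [3, 12.6, 0, 0, 0, -40, 140],
  [3.9, 13.8, 0, 0, 0, -45, 140],
  [5, 14.9, 0, 0, 0, -50, 140],
])

```text
time_s: 8.57
eef_pos: [0.5437, -0.0041, 0.0567]
eef_rot: [0.391, 0.368, 0.605, -0.588]
wrist_force: [1.1, -0.7, -1.5]
opening: 0.448
```

Emit:
step_arm([
  [0, 0, 0, 0, 0, 0, 105],
  [0, 0, 0, 0, 0, 0, 105],
  [0, 0, 0, 0, 0, 0, 105],
  [-30, 0, 0, 0, 0, 0, 105],
  [-75, 0, 0, 0, 0, 0, 105],
  [-90, 0, 0, 0, 0, 10, 105],
  [-90, 0, 0, 0, 0, 20, 105],
  [-90, 0, 0, 0, 0, 25, 105],
  [-90, 0, 0, 0, 0, 25, 105],
])

```text
time_s: 9.7
eef_pos: [0.5797, -0.0026, 0.1389]
eef_rot: [0.509, 0.491, 0.51, -0.489]
wrist_force: [-0.5, -0.2, -0.1]
opening: 0.589
```

```bash
python3 look.py b .48 .61; python3 - <<'E'
from h import *
# push pose: jaws along y, fingers near of the bar
p,R0,o=cur()
for s in (1,-1): print(s,rel(np.r_[fix(-95,0),.14],Rtool(5.85,0,s,True)), o['q'].round(2) if hasattr(o['q'],'round') else o['q'])
E
```

```text
9.7 [ 0.5797 -0.0026  0.1389] [ 0.     0.002 -1.   ]
wrist
bar n 13948 medz 0.0762 rect ((548.5103149414062, -2.89111328125), (26.556625366210938, 200.87490844726562), 2.138746500015259) fixture mm [-38.8  -0.9]
top
bar n 875 medz 0.0755 rect ((549.25830078125, -4.584617614746094), (26.2645206451416, 199.8690643310547), 1.469048023223877) fixture mm [-38.2  -2.7]
side
bar n 965 medz 0.0755 rect ((549.1024780273438, -5.3101806640625), (24.820158004760742, 201.56353759765625), 2.323080539703369) fixture mm [-38.4  -3.4]
1 [13.3, -94813.8, 5850.9, -93.5, -0.1, -0.1] [-0.21  0.29  1.67  0.    1.18 -0.25]
-1 [13.3, -94813.8, 5850.9, 86.5, -0.1, 0.1] [-0.21  0.29  1.67  0.    1.18 -0.25]
```

View pics/bw.png

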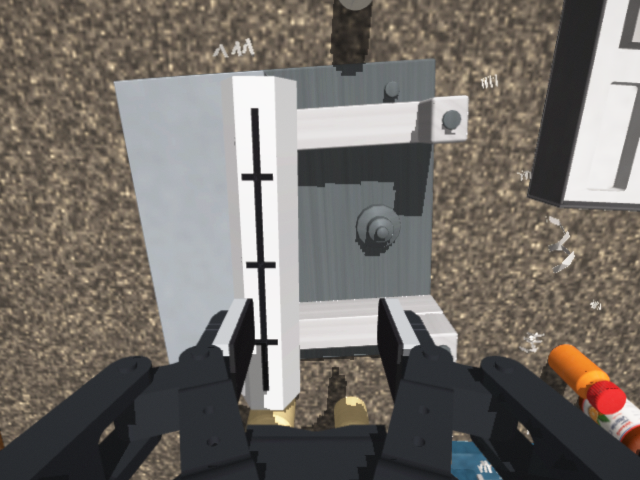

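The marked flat is on top: line at (258,230), three cross marks visible. The bar is at fixture x ≈ -38.5, y ≈ -2. Next I turn the open gripper so both fingers push side by side.

```bash
python3 - <<'E'
from h import *
for s in (1,-1): print(s,rel(np.r_[fix(-.097,-.002),.14],Rtool(5.85,0,s,True)))
E
```

```text
1 [-1.6, -91.1, 3.4, -93.5, -0.1, -0.1]
-1 [-1.6, -91.1, 3.4, 86.5, -0.1, 0.1]
```

Emit:
step_arm([
  [0, -30, 2, 10, 0, 0, 60],
  [0, -60, 3, 20, 0, 0, 0],
  [0, -91, 3.4, 30, 0, 0, 0],
  [0, -91, 3.4, 40, 0, 0, 0],
  [0, -91, 3.4, 50, 0, 0, 0],
  [0, -91, 3.4, 60, 0, 0, 0],
  [0, -91, 3.4, 70, 0, 0, 0],
  [0, -91, 3.4, 80, 0, 0, 0],
  [0, -91, 3.4, 86.5, 0, 0, 0],
  [0, -91, 3.4, 86.5, 0, 0, 0],
])

```text
time_s: 11.1
eef_pos: [0.4909, -0.0098, 0.1378]
eef_rot: [-0.035, -0.706, -0.037, 0.707]
wrist_force: [0.5, -0.1, 0.1]
opening: 1.0
```

```bash
python3 - <<'E'
from h import *
Rt=Rtool(5.85,0,-1,True); p,R0,o=cur(); print(p,o['opening'],o['q'])
A=(np.r_[fix(-.097,-.002),.037],Rt)
print(rel(*A)); print(rel(np.r_[fix(.009,-.002),.037],Rt,A))
E
```

```text
[ 0.49091752 -0.00981817  0.13779567] 1.0000422432305018 [-0.2636941   0.10349548  1.89814398  0.00233891  1.14163908  1.2033273 ]
[100.8, 0.3, 0.1, 0.0, 0.0, 0.1]
[0.0, 0.0, -106.0, 0.0, 0.0, 0.0]
```

Emit:
step_arm([
  [40, 0, 0, 0, 0, 0, 0],
  [75, 0, 0, 0, 0, 0, 0],
  [95, 0, 0, 0, 0, 0, 0],
  [101, 0, 0, 0, 0, 0, 0],
  [101, 0, -10, 0, 0, 0, 0],
  [101, 0, -18, 0, 0, 0, 0],
  [101, 0, -23, 0, 0, 0, 0],
  [101, 0, -28, 0, 0, 0, 0],
  [101, 0, -33, 0, 0, 0, 0],
  [101, 0, -38, 0, 0, 0, 0],
])

```text
time_s: 12.35
eef_pos: [0.5282, -0.0055, 0.037]
eef_rot: [-0.035, -0.706, -0.037, 0.706]
wrist_force: [-1.8, -1.0, 1.2]
opening: 0.998
```

Emit:
step_arm([
  [0, 0, -6, 0, 0, 0, 0],
  [0, 0, -12, 0, 0, 0, 0],
  [0, 0, -18, 0, 0, 0, 0],
  [0, 0, -24, 0, 0, 0, 0],
  [0, 0, -30, 0, 0, 0, 0],
  [0, 0, -36, 0, 0, 0, 0],
  [0, 0, -42, 0, 0, 0, 0],
  [0, 0, -47, 0, 0, 0, 0],
  [0, 0, -51, 0, 0, 0, 0],
  [0, 0, -54, 0, 0, 0, 0],
])

```text
time_s: 13.6
eef_pos: [0.5821, -0.0001, 0.0369]
eef_rot: [-0.035, -0.706, -0.037, 0.706]
wrist_force: [-2.5, -0.8, -0.3]
opening: 1.002
```

```bash
python3 look.py c .54 .64; python3 - <<'E'
from h import *
print(unfix(cur()[0])*1000, cur()[2]['wrist_force'])
E
```

```text
13.6 [ 5.821e-01 -1.000e-04  3.690e-02] [-0.     0.002 -1.   ]
wrist
bar n 51708 medz 0.0763 rect ((599.210693359375, 1.7536697387695312), (57.21388626098633, 195.57977294921875), 5.719966411590576) fixture mm [12.1 -1.5]
top
bar n 376 medz 0.0757 rect ((607.012939453125, 75.44832611083984), (24.819175720214844, 54.781375885009766), 5.509917736053467) fixture mm [27.4 71. ]
side
bar n 892 medz 0.0755 rect ((600.1536254882812, 1.8820648193359375), (54.28443908691406, 202.41351318359375), 5.51046085357666) fixture mm [13.1 -1.5]
[-4.97033078 -1.64158979] [0.23320043 0.35733434 0.14599314]
```

View pics/ct.png

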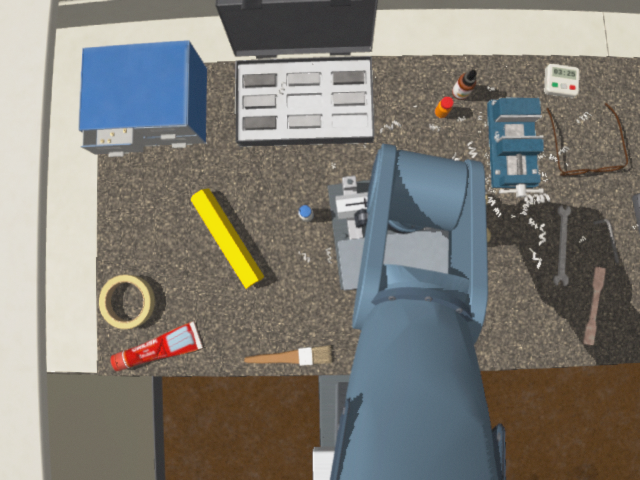

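The arm hides much of the view, but the bar's visible end at (350,203) is square, at fixture x ≈ 27, so about 12 mm remain. I'll push gently onto the stops.

Emit:
step_arm([
  [0, 0, -3, 0, 0, 0, 0],
  [0, 0, -6, 0, 0, 0, 0],
  [0, 0, -8, 0, 0, 0, 0],
  [0, 0, -10, 0, 0, 0, 0],
  [0, 0, -11, 0, 0, 0, 0],
  [0, 0, -12, 0, 0, 0, 0],
])

```text
time_s: 14.5
eef_pos: [0.5936, 0.0011, 0.0369]
eef_rot: [-0.035, -0.706, -0.037, 0.706]
wrist_force: [-3.8, 0.2, 1.4]
opening: 1.0
```

Emit:
step_arm([
  [0, 0, -1, 0, 0, 0, 0],
  [0, 0, -1.5, 0, 0, 0, 0],
  [0, 0, -1.5, 0, 0, 0, 0],
])

```text
time_s: 14.88
eef_pos: [0.5938, 0.0011, 0.0368]
eef_rot: [-0.035, -0.705, -0.037, 0.707]
wrist_force: [-7.8, -2.4, 5.1]
opening: 1.0
```

Emit:
step_arm([
  [0, 0, -1, 0, 0, 0, 0],
  [0, 0, -2, 0, 0, 0, 0],
  [0, 0, -2, 0, 0, 0, 0],
])

```text
time_s: 15.25
eef_pos: [0.5939, 0.0012, 0.0364]
eef_rot: [-0.035, -0.703, -0.037, 0.709]
wrist_force: [-15.3, -3.3, 9.8]
opening: 1.001
```

The push stalls at x = 0.594 with the force rising to 15 N, so the bar is on the stops. I'll back off, raise the arm and check.

Emit:
step_arm([
  [0, 0, 5, 0, 0, 0, 0],
  [0, 0, 20, 0, 0, 0, 0],
  [0, 0, 50, 0, 0, 0, 0],
  [-50, 0, 80, 0, 0, 0, 0],
  [-100, 0, 100, 0, 0, 0, 0],
  [-150, 0, 130, 0, 0, 0, 0],
  [-180, 0, 130, 0, 0, 0, 0],
  [-180, 60, 130, 0, 0, 0, 0],
  [-180, 120, 130, 0, 0, 0, 0],
  [-180, 180, 130, 0, 0, 0, 0],
])

```text
time_s: 16.5
eef_pos: [0.487, -0.1932, 0.2173]
eef_rot: [0.036, 0.707, 0.036, -0.705]
wrist_force: [1.8, 0.5, 0.3]
opening: 0.999
```

```bash
python3 look.py d .59 .645; python3 - <<'E'
from h import *
for n in ('t','s'):
    nm={'t':'top','s':'side'}[n]; f=np.load(f'pics/d{n}.npz'); P=cloud(nm,f['d'],f['T']).reshape(-1,3)
    P=P[(P[:,2]>.0745)&(P[:,2]<.079)&(P[:,0]>.58)&(P[:,0]<.68)&(abs(P[:,1])<.12)]
    g=(P[:,:2]-FO)@np.array([[np.cos(FY),-np.sin(FY)],[np.sin(FY),np.cos(FY)]])*1000
    k=np.polyfit(g[:,1],g[:,0],1); print(nm,len(g),'fx mid',k[1],'slope',k[0],'fy ends',np.percentile(g[:,1],[.5,99.5]),'fx range',np.percentile(g[:,0],[1,99]))
a=cv2.imread('pics/dt.png')[140:310,270:510]; cv2.imwrite('pics/dtc.png',cv2.resize(a,None,fx=3.3,fy=3.3,interpolation=cv2.INTER_CUBIC))
E
```

```text
16.5 [ 0.487  -0.1932  0.2173] [ 0.003  0.001 -1.   ]
wrist
bar n 4484 medz 0.0762 rect ((621.7000122070312, -27.807044982910156), (14.7507905960083, 133.06134033203125), 5.372459888458252) fixture mm [ 31.5 -33.2]
top
bar n 1485 medz 0.0756 rect ((627.2413330078125, 4.064643859863281), (40.04513931274414, 200.34356689453125), 1.8893548250198364) fixture mm [40.2 -2. ]
side
bar n 954 medz 0.0755 rect ((625.6642456054688, 4.2313690185546875), (25.075597763061523, 202.22926330566406), 5.863226413726807) fixture mm [38.7 -1.7]
top 1098 fx mid 37.94504003386644 slope -0.0004530971125736358 fy ends [-100.13422787   97.39486852] fx range [26.52504828 49.7988453 ]
side 789 fx mid 38.551744394457145 slope -0.0019168816916884297 fy ends [-101.88562954   97.33850007] fx range [27.79574508 49.38324123]
```

View pics/dtc.png

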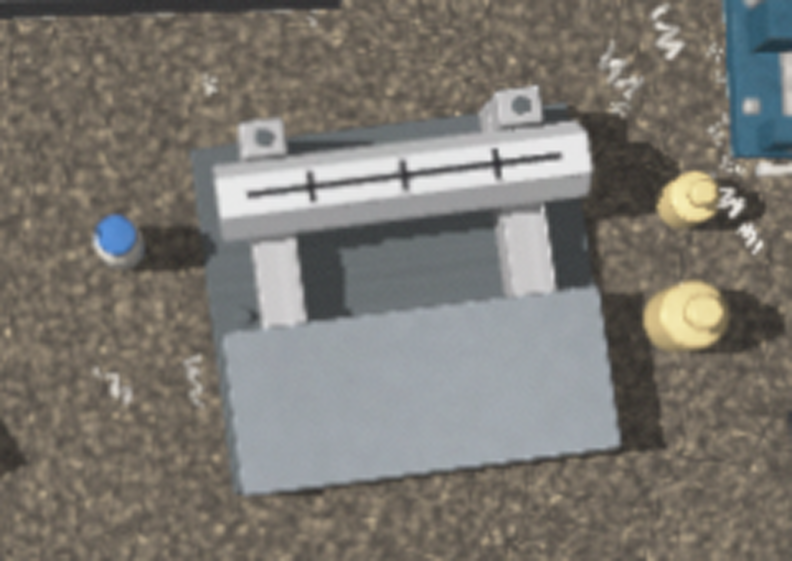

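The picture shows the bar against both stops, at (262,140) and (518,108), with the marked line on top. Its centre is at fixture (≈38.4, ≈-2) mm and it is square within 0.002 rad. The weights and vial are unmoved. Handing in.

```bash
python3 -c "
from bench import ctrl; print(ctrl.hand_in())"
```

```text
the job is handed in; nothing more can be done
None
```

The bar lies across both rails against both end stops, with its marked flat on top. I handed the job in at about 16.7 s; no verdict was reported.

**How it was done:** I rolled the bar over two flats with the jaws as a loose cage, without gripping it or lifting it off the table. I then pushed it along the rails with both open fingers until it met the stops. The highest wrist force I saw was about 15 to 20 N.

**Last checks (top and side cameras):**

| Check | Measured | Seat or limit |
|---|---|---|
| Centre, fixture x | 37.9 mm (top), 38.6 mm (side) | 39.2 mm; passes from 34.2 to 43.2 |
| Centre, fixture y | about -2 mm | within 25 mm of the middle |
| Squareness | within 0.002 rad | below 0.05 rad |
| Bar top height | about 76 mm | 76 mm when seated |

The scribed line and all three gauge marks were visible on top. The weights and vial looked unmoved in the last top picture, though I did not measure them again. The arm was clear of everything.

**Disagreements:** The two cameras differ by about 1 mm in x, within their calibration. Two automatic bar fits in that last check were wrong. The wrist camera saw only part of the bar, and the top camera's rectangle was widened by part of a stop. I used line fits to the bar's top face instead.

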